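# Square up the swing stop of a substrate fixture

## Robot

A 6-joint arm with a two-finger parallel gripper is mounted at the origin on a cart in front of the work surface, level with it; the furniture and walls round the work are solid. World frame = base frame: x ahead of the robot, y to its left, z up, the work surface at z = 0. Lengths are in m, angles in rad, forces in N, time in s.
With the tool pointing down it reaches from about 0.35 to 0.925 m from the base axis. Payload 6.4 kg.
Tool frame: the origin (TCP) lies midway between the tips of the shut fingers; the grasp point (between the pads) lies 19 mm behind it; z points along the fingers, y is the line along which they close (so a half turn about z gives the same grasp; the last joint's range is limited). The gripper opens to 94 mm and grips with 3 to 60 N. Pads are 16 mm wide; open, the fingers measure 119 mm over their backs; the gripper's body (75 mm by 177 mm) begins 78 mm behind the grasp point.
Start: joints at [-1.434, 0.245, 1.558, -0, 1.339, -0.174], TCP at [0.199, -0.619, 0.205] pointing down, gripper open.
Joint ranges: [-3.13, 3.13], [-1.02, 2.26], [0.13, 2.54], [-0.95, 4.09], [0.21, 2.88], [-2.74, 2.74]. Speed limits (rad/s): [2.57, 2.57, 3.14, 3.14, 3.14, 3.14].

## Interface

Orientations are given as [roll, pitch, yaw] about the fixed x, y, z axes, in that order (R = Rz(yaw) Ry(pitch) Rx(roll)).
In Python, from bench import * gives the robot as it stands. The module is installed in compiled form; this text tells all that it offers. Calls block until the motion is done:
- move_pose(position, orientation): joint-space move of the TCP to a pose.
- move_straight(position, rate=0.15, ori=None, threshold=None): straight line of the TCP; ori=None keeps the orientation; rate is the mean speed in m/s. With threshold (N) it stops when the force on the tool has changed by that much, and returns True; else False.
- move_joints(angles): joint-space move.
- move_gripper(opening, squeeze=None): opening from 0.0 (shut) to 1.0 (fully open); squeeze is the grip in N (None keeps the last); returns when the fingers have stopped.
- dwell(seconds).
- ik(position, orientation): joint angles nearest the present ones, or None.
- read_camera(name): name is "scene" or "side" or "wrist"; returns a dict with "color" (420x560x3 uint8, blue, green, red), "fovy" (degrees; the focal length in pixels is half the picture's height over the tangent of half this angle, whatever the lens; pixels are square), "cx", "cy" (the principal point, pixels), "R" (3x3) and "t" (3): a world point X has camera coordinates R X + t; the wrist camera has in their place "tool_from_camera" (4x4, takes a point from camera to tool coordinates, whose origin is the TCP and whose axes are the flange's). Camera axes: x right, y down, z forward; pixel columns grow to the right and rows downward; lengths in m; the calibration is good to about 2 mm. The wrist camera is an equidistant fisheye: a pixel r from the principal point sees the ray r / f radians off the axis. A picture is of the moment at which its call begins: read the wrist's pose just before it. There is no depth.
A pose or a line that the arm cannot do raises Unreachable and nothing moves.
- finish_job(): hands the job in; it is judged then, once.
Readings, each from a call of its own:
- get_time(): time.
- get_joint_positions(): joint angles.
- get_joint_velocities(): joint speeds.
- get_effort(): joint torques, N m.
- get_tool_pos(): TCP position.
- get_ee_rot(): TCP orientation.
- get_force(): force on the tool from outside, world axes, zero at the start.
- get_moment(): the same for the moment, N m.
- get_opening(): opening from 0.0 (shut) to 1.0 (fully open).
- get_grasp_force(): force on a finger pad.
Only numpy, scipy, OpenCV 4.12 (cv2) and the standard library are available. Lean on these libraries where they do the work, as an engineer would, in place of code of your own. Each camera call takes 0.05 s, during which the arm holds its last target. There are 200 camera calls.

## Task

The swing stop of the substrate fixture has been knocked out of square. Take the steel square from its tray by the black handle, lay it flat on the fixture's plate with its long leg against the fixed fence and slide it along the fence, pushing the stop round, until both legs sit flush without gaps against the fence and the stop; keep it pressed firmly into the corner for about a second. Then put the square back flat in its tray, leaving the stop square to the fence.

Things in the scene. Friction and masses are not known exactly. Their poses are not given: they have to be found in the camera images.
- fixture: fixed grey base plate, 10 mm thick, on the bench, carrying fence and swing stop. Origin: the inside corner of fence and squared stop, on the underside (10 mm below the plate's upper face). z up; x points into the fence, y along the fence towards the stop; the free working area is at negative x and y. It reaches from x -135 to +30 and y -160 to +35 mm
- fence: fixed straight aluminium bar screwed on the plate, 20 mm thick, 150 mm long, 24 mm high. Its smooth ground working face is the plane x = 0 of the fixture, from y = 0 to -150 mm. Origin: at the inside corner on the plate's upper face; axes as the fixture's
- corner (a point): the inside corner of fence and squared stop, on the plate's upper face (10 mm above the bench); axes as the fixture's
- stop_bar (a joint): swing stop's angle, rad. 0: working face square to the fence, in the fixture's plane y = 0. Positive: far end leans in over the working area (starts so, 0.12 to 0.32). It turns about an upright pin 40 mm from the fence's face, 8 mm behind its own working face; stiff (about 0.1 N m), stays where left; range -0.35 to 0.5, with nothing to stop it at 0 but the square bearing on its whole face
- stop_tip (a point): far end of the swing stop's working face, 110 mm from the fence when squared, 12 mm above the plate's upper face. The stop is an aluminium bar on the plate with smooth ground faces, 106 mm long, 16 mm thick, 24 mm high
- square: loose L-shaped steel square, 12 mm thick, about 0.2 kg: long leg 110 mm along its -y, short leg 90 mm along its -x, both 20 mm wide, a diagonal brace, a black handle. Origin: outside corner (notched 6 mm), on the underside; z up. Its outer faces x = 0 (long leg) and y = 0 (short leg) bear on fence and stop; it then has the position and axes of point corner
- handle (a point): centre of the handle's upper part, 34 mm above the square's underside, 46 mm along -x and 55 mm along -y of the square's corner; the handle is a bar 40 mm long along the square's x, 16 mm thick along its y, from 12 to 50 mm above the underside
- tray: fixed shallow white open tray, outside 150 (its x) x 180 (its y) x 14 mm, walls and floor 5 mm thick; the square lies in it. Origin: centre of the underside, floor 5 mm above it; it stands on the 6 mm high perforated drain plate on the bench

How it is judged:
On the way:
1. the square lies flat on the plate, pressed on fence (over 1 N) and stop (over 2 N) at once, its corner within 3 mm of the fixture's corner, turned under 2 degrees from true, the stop under 1.5 degrees (contact force between square and fence above 1 N and contact force between square and stop_bar above 2 N and horizontal distance between square and corner below 0.003 m and z of square in the frame of corner below 0.005 m and angle between the x axis of square and the x axis of fixture, either way round below 0.035 rad and angle between square's own z axis and vertical below 0.05 rad and value of joint stop_bar between -0.026 and 0.026 rad), for 0.3 s.
At the end, for the whole second after the job is handed in: the square lies still and flat on the tray's floor inside its walls (underside within 3 mm of the floor, tilt under 2.3 degrees), and the stop stands within 0.03 rad (1.7 degrees) of square to the fence (value of joint stop_bar between -0.03 and 0.03 rad and x of handle in the frame of tray between -0.04 and 0.04 m and y of handle in the frame of tray between -0.045 and 0.045 m and z of square in the frame of tray below 0.008 m and angle between square's own z axis and vertical below 0.04 rad and linear speed of square below 0.02 m/s); the robot touches nothing.
It also fails if it takes over 61 s, if anything falls off the work surface, if the arm or the gripper's body presses on something with over 40 N, if the wrist force passes 120 N, or if a joint passes its speed limit or range.

## Working session

There is one attempt and no reset: what is moved stays moved. The work goes in short steps, each a Python script; the robot and the scene stay as the last script left them, time stands still between calls to the robot, and variables do not carry over. Pictures are saved under pics/ and viewed, at most 11 in all, crops included, and the job is handed in when it is done.

```bash
mkdir -p pics; python3 - <<'E'
from bench import *
import cv2,numpy as np
for n in("scene","side","wrist"):
    c=read_camera(n); cv2.imwrite(f"pics/{n}0.png",c["color"]); np.save(f"pics/{n}0.npy",c,allow_pickle=True)
    print(n,{k:np.round(v,3).tolist() for k,v in c.items() if k!="color"})
print(get_time(),get_tool_pos(),get_ee_rot())
a=[cv2.imread(f"pics/{n}0.png") for n in("scene","side")]
E
```

```text
scene {'fovy': 43.869, 'cx': 277.708, 'cy': 208.45, 'R': [[0.958, 0.286, -0.003], [0.223, -0.752, -0.62], [-0.18, 0.594, -0.784]], 't': [-0.532, -0.107, 1.289]}
side {'fovy': 51.54, 'cx': 286.695, 'cy': 213.436, 'R': [[0.999, 0.032, -0.018], [-0.0, -0.486, -0.874], [-0.036, 0.873, -0.486]], 't': [-0.559, 0.037, 1.095]}
wrist {'fovy': 65.706, 'cx': 278.315, 'cy': 215.775, 'tool_from_camera': [[0.001, -0.974, -0.226, 0.064], [1.0, 0.001, -0.001, 0.001], [0.001, -0.226, 0.974, -0.179], [0.0, 0.0, 0.0, 1.0]]}
0.15 [ 0.19873222 -0.61840672  0.20463038] [-3.14017587e+00 -2.27989893e-04  3.10827109e-01]
```

View pics/scene0.png

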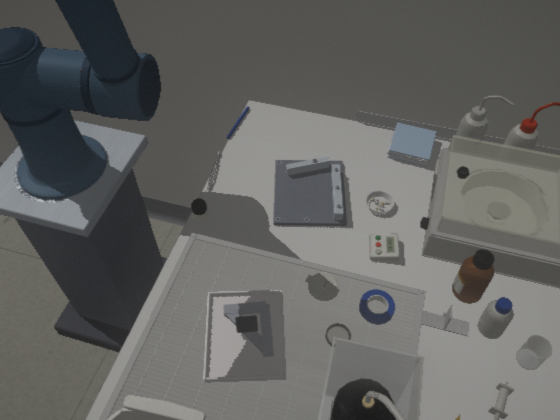

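View pics/side0.png

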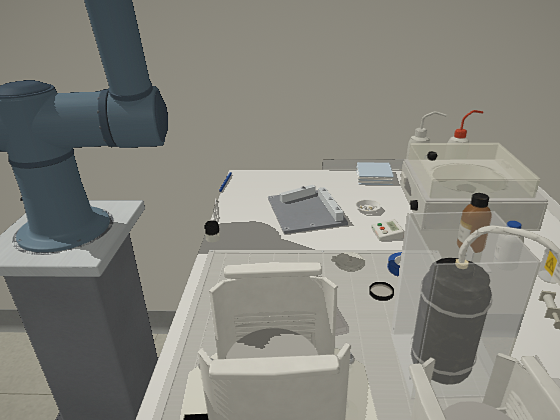

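View pics/wrist0.png

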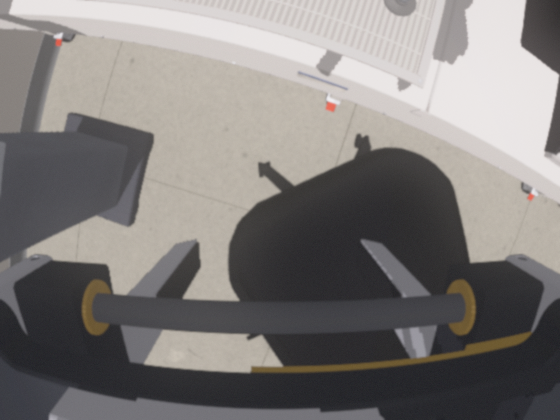

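The scene picture shows the fixture near (310,192), with the fence on the right at about x=337 and the stop at the top around (308,166). The tray is centred near (244,336) with the black handle at (247,324). The chairs hide the tray in the side view, and the wrist view shows only the floor and bench edge. Next I'll get rough positions and then look from near.

```bash
cat > h.py <<'E'
from bench import *
import cv2,numpy as np
from scipy.spatial.transform import Rotation as Ro
def foc(c): return 210/np.tan(np.radians(c["fovy"])/2)
def cast(c,uv,z,pose=None):
    """pixels -> world points on plane z. pose=(tcp,rpy) for wrist"""
    uv=np.atleast_2d(np.asarray(uv,float)); p=(uv-[c["cx"],c["cy"]])/foc(c)
    if pose is None:
        R=np.array(c["R"]).T; o=-R@np.array(c["t"]); d=np.c_[p,np.ones(len(p))]
    else:
        th=np.linalg.norm(p,axis=1)[:,None]; d=np.c_[p/np.maximum(th,1e-9)*np.sin(th),np.cos(th)]
        Rt=Ro.from_euler("xyz",pose[1]).as_matrix(); T=np.array(c["tool_from_camera"])
        R=Rt@T[:3,:3]; o=Rt@T[:3,3]+pose[0]
    d=d@R.T
    return (o+d*((np.broadcast_to(z,len(d))-o[2])/d[:,2])[:,None])[:,:2]
def wrist(name):
    pose=(np.array(get_tool_pos()),np.array(get_ee_rot())); c=read_camera("wrist")
    cv2.imwrite(f"pics/{name}.png",c["color"]); np.save(f"pics/{name}.npy",dict(c=c,pose=pose),allow_pickle=True)
    return c,pose
def load(name):
    d=np.load(f"pics/{name}.npy",allow_pickle=True).item(); return d["c"],d["pose"]
E
python3 - <<'E'
from h import *
c=np.load("pics/scene0.npy",allow_pickle=True).item()
print(cast(c,[(281,160),(345,163),(347,224),(273,222)],.01).round(3).tolist())
print(cast(c,[(208,291),(283,293),(283,381),(205,379)],.02).round(3).tolist())
print(cast(c,[(247,324)],.065).round(3))
E
```

```text
[[0.516, 0.161], [0.669, 0.196], [0.712, 0.015], [0.552, -0.027]]
[[0.48, -0.236], [0.626, -0.198], [0.675, -0.369], [0.54, -0.405]]
[[ 0.587 -0.302]]
```

```bash
python3 - <<'E'
from h import *
for n,t in(("tray1",(.575,-.302)),("fix1",(.605,.086))):
    yaw=.25; p=[t[0]-.06*np.cos(yaw),t[1]-.06*np.sin(yaw),.24]
    move_pose(p,[np.pi,0,yaw]); c,pose=wrist(n); print(n,get_time(),pose,get_joint_positions())
E
```

```text
tray1 1.8167 (array([ 0.51642613, -0.31766019,  0.23987082]), array([3.14154672e+00, 2.76247291e-04, 2.48816151e-01])) [-7.38400934e-01  1.17374049e-01  1.63997682e+00 -1.95188506e-04
  1.38447455e+00  5.83913001e-01]
fix1 3.3167 (array([0.54715178, 0.07022917, 0.2399998 ]), array([ 3.14127850e+00, -5.53236748e-05,  2.48727299e-01])) [-7.80623269e-02 -1.37875201e-02  1.77607737e+00 -2.12194130e-04
  1.37928121e+00  1.24440142e+00]
```

View pics/tray1.png

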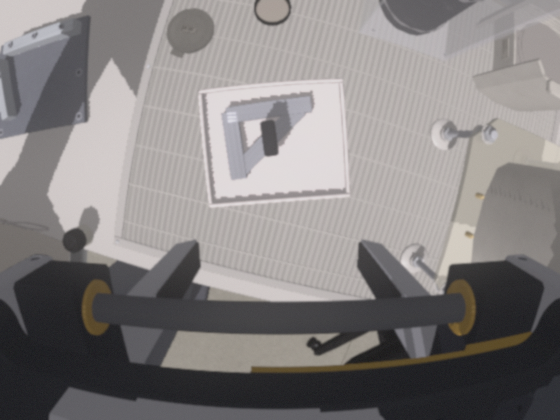

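View pics/fix1.png

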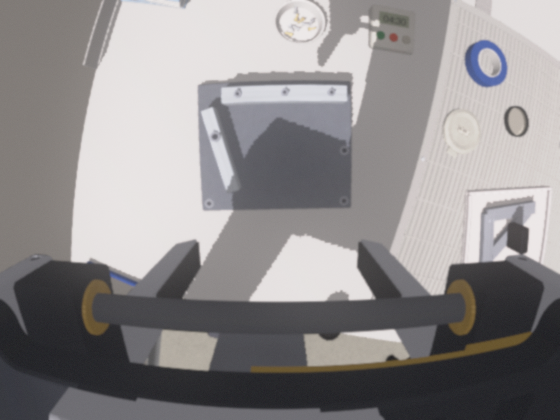

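The tray picture shows the square with its outside corner at about (224,107), long leg running right to (311,100), short leg down to (238,178), and the black handle upright at (270,138). The fixture picture shows the plate from (200,85) to (352,210), the fence along row 95, and the stop leaning from (208,112) to (235,188).

```bash
cat >> h.py <<'E'
def edge(c,pose,a,b,z,w=5,sgn=0,draw=None,dirw=None):
    """subpixel edge near pixel segment a-b, fitted as world line at height z -> point, yaw, rms"""
    g=cv2.GaussianBlur(cv2.cvtColor(c["color"],cv2.COLOR_BGR2GRAY),(0,0),.7).astype(np.float32)
    a,b=np.float32(a),np.float32(b); t=(b-a)/np.linalg.norm(b-a); n=np.array([-t[1],t[0]])
    s=np.linspace(0,1,50)[:,None]; k=np.arange(-w,w+.1,.25)
    P=(a+s*(b-a))[:,None]+k[None,:,None]*n; P=P.astype(np.float32)
    G=np.gradient(cv2.remap(g,P[...,0],P[...,1],cv2.INTER_CUBIC),axis=1)
    G=np.abs(G) if sgn==0 else G*sgn
    px=P[np.arange(50),G.argmax(1)]
    W=cast(c,px,z,pose).astype(np.float32)
    for _ in range(4):
        vx,vy,x,y=cv2.fitLine(W,cv2.DIST_HUBER,0,.01,.01).ravel()
        r=(W-[x,y])@[-vy,vx]; keep=abs(r)<max(2*np.median(abs(r)),.0004); 
        if keep.all(): break
        W,px=W[keep],px[keep]
    if draw is not None:
        for q in px: cv2.circle(draw,tuple(int(v) for v in q*4),2,(0,0,255),-1)
    return np.array([x,y]),np.arctan2(vy,vx),float(np.std(r)),len(W)
E
cat > m.py <<'E'
from h import *
def mod(a): return (a+np.pi/4)%(np.pi/2)-np.pi/4
def inter(L,M):
    A=np.array([[-np.sin(L[1]),np.cos(L[1])],[-np.sin(M[1]),np.cos(M[1])]])
    return np.linalg.solve(A,[A[0]@L[0],A[1]@M[0]])
def run(n,E,crop):
    c,pose=load(n); d=cv2.resize(c["color"],None,fx=4,fy=4,interpolation=cv2.INTER_CUBIC); L={}
    for k,(a,b,z) in E.items():
        L[k]=edge(c,pose,a,b,z,draw=d); print(n,k,L[k][0].round(4),"yaw",round(float(mod(L[k][1])),4),"rms",round(L[k][2],5),L[k][3])
    x0,y0,x1,y1=crop; return c,pose,L,d[y0*4:y1*4,x0*4:x1*4]
if __name__=="__main__":
    c,p,L,d1=run("fix1",dict(yp=((201,125),(203,203),.01),xm=((214,210),(340,209),.01),ym=((351,115),(352,195),.01),
        fence=((228,102),(343,101),.01),stop=((217,118),(236,180),.034)),(190,70,360,220))
    print("plate size",[np.abs((L["ym"][0]-L["yp"][0])@[-np.sin(a),np.cos(a)]) for a in [L["xm"][1]-np.pi/2]])
    print("corners",inter(L["xm"],L["yp"]),inter(L["xm"],L["ym"]))
    c,p,L,d2=run("tray1",dict(long=((240,103),(305,98),.023),short=((225,118),(233,172),.023),
        top=((207,91),(335,82),.02),left=((202,97),(210,198),.02),right=((342,88),(348,188),.02),bot=((218,205),(340,196),.02)),(195,70,365,220))
    print("square corner",inter(L["long"],L["short"])); 
    tc=[inter(L[a],L[b]) for a,b in(("top","left"),("top","right"),("bot","right"),("bot","left"))]
    print("tray",np.round(tc,4).tolist(),np.mean(tc,0), [round(float(np.linalg.norm(tc[i]-tc[i-1])),4) for i in range(4)])
    m=(c["color"].max(2)<45).astype(np.uint8); m[:115]=0;m[165:]=0;m[:,:250]=0;m[:,290:]=0
    cs,_=cv2.findContours(m,cv2.RETR_EXTERNAL,cv2.CHAIN_APPROX_NONE); q=max(cs,key=cv2.contourArea)
    r=cv2.minAreaRect(q); print("handle px",r,"world",cast(c,[r[0]],.061,p),cast(c,cv2.boxPoints(r),.061,p).round(4).tolist())
    o=np.hstack([d1,d2]); cv2.imwrite("pics/ov1.png",cv2.resize(o,(800,800*o.shape[0]//o.shape[1])))
E
python3 m.py
```

```text
fix1 yp [0.5576 0.1762] yaw 0.2732 rms 0.00034 48
fix1 xm [0.5309 0.0505] yaw 0.2637 rms 0.00012 30
fix1 ym [ 0.6047 -0.0115] yaw 0.2776 rms 0.00012 34
fix1 fence [0.6632 0.0839] yaw 0.2737 rms 0.00016 39
fix1 stop [0.5852 0.1433] yaw 0.5376 rms 0.00027 31
plate size [np.float32(0.19356956)]
corners [0.5012248  0.16044804] [ 0.5517371  -0.02663043]
tray1 long [ 0.6341 -0.2891] yaw 0.3601 rms 0.00033 38
tray1 short [ 0.5587 -0.2409] yaw 0.3777 rms 0.00026 43
tray1 top [ 0.6539 -0.2921] yaw 0.3259 rms 0.00019 34
tray1 left [ 0.5505 -0.2165] yaw 0.3258 rms 0.00032 39
tray1 right [ 0.6074 -0.3814] yaw 0.3266 rms 0.00027 40
tray1 bot [ 0.5119 -0.3227] yaw 0.3268 rms 0.00024 41
square corner [ 0.6085064 -0.2210892]
tray [[0.6204000115394592, -0.19290000200271606], [0.6761999726295471, -0.3580000102519989], [0.5394999980926514, -0.4043000042438507], [0.48350000381469727, -0.23909999430179596]] [ 0.5799118 -0.2986039] [0.1444, 0.1743, 0.1443, 0.1744]Traceback (most recent call last):
  File "m.py", line 22, in <module>
    cs,_=cv2.findContours(m,cv2.RETR_EXTERNAL,cv2.CHAIN_APPROX_NONE); q=max(cs,key=cv2.contourArea)
                                                                        ~~~^^^^^^^^^^^^^^^^^^^^^^^^
ValueError: max() iterable argument is empty
```

```bash
sed -i 's/max(2)<45/max(2)<75/' m.py; python3 -c "
from h import *
c,p=load('tray1');print(c['color'].max(2)[118:162:4,258:284:2])"; python3 m.py | tail -2
```

```text
[[176 184 186 187 152 136 133 138 146 144 133 126 124]
 [222 183 115  93  86  86  84  85 103 123 123 122 123]
 [223 168  89  85  85  85  85  83  90 119 123 124 125]
 [223 188 100  86  86  85  86  84  87 115 123 124 123]
 [223 201 109  85  86  86  85  85  83 103 124 123 124]
 [162 170 124  87  86  85  85  86  84  98 124 125 136]
 [180 175 135  87  86  85  86  87  86  94 131 148 152]
 [178 180 160  93  86  88  86  87  88  91 156 201 218]
 [178 177 171 111  88  87  88  85  87  91 167 222 223]
 [177 180 177 139  94  88  93  97 106 133 197 223 224]
 [178 179 195 220 223 222 223 223 223 224 223 225 224]]
square corner [ 0.6085064 -0.2210892]
tray [[0.6204000115394592, -0.19290000200271606], [0.6761999726295471, -0.3580000102519989], [0.5394999980926514, -0.4043000042438507], [0.48350000381469727, -0.23909999430179596]] [ 0.5799118 -0.2986039] [0.1444, 0.1743, 0.1443, 0.1744]Traceback (most recent call last):
  File "m.py", line 22, in <module>
    cs,_=cv2.findContours(m,cv2.RETR_EXTERNAL,cv2.CHAIN_APPROX_NONE); q=max(cs,key=cv2.contourArea)
                                                                        ~~~^^^^^^^^^^^^^^^^^^^^^^^^
ValueError: max() iterable argument is empty
```

```bash
sed -i 's/max(2)<75/max(2)<105/' m.py; python3 m.py | tail -2
```

```text
tray [[0.6204000115394592, -0.19290000200271606], [0.6761999726295471, -0.3580000102519989], [0.5394999980926514, -0.4043000042438507], [0.48350000381469727, -0.23909999430179596]] [ 0.5799118 -0.2986039] [0.1444, 0.1743, 0.1443, 0.1744]
handle px ((269.0, 137.0), (34.0, 14.0), 90.0) world [[ 0.58136694 -0.29118281]] [[0.5977, -0.2792], [0.6014, -0.294], [0.5651, -0.3032], [0.5614, -0.2883]]
```

View pics/ov1.png

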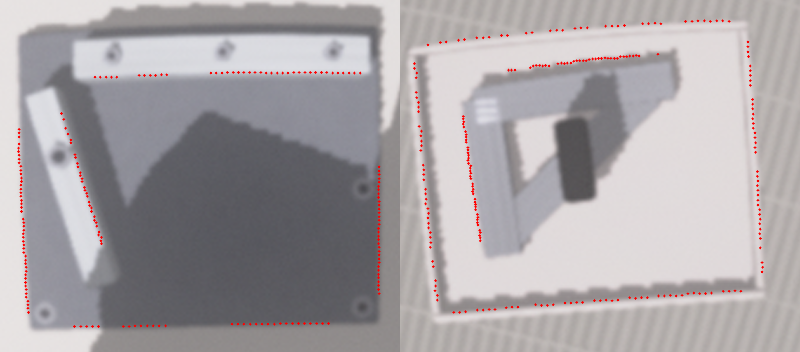

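The overlay confirms that the fixture edges, with fence yaw about 0.273, and the tray edges fit well, and that the handle top is clean at (269,137). The long-leg edge ran onto its shadow, so I trust the handle and short leg (yaw about 0.375) and grasp from those.

```bash
python3 - <<'E'
from h import *
c,p=load("tray1")
m=(c["color"].max(2)<105).astype(np.uint8); m[:115]=0;m[165:]=0;m[:,:250]=0;m[:,290:]=0
v,u=np.nonzero(m); W=cast(c,np.c_[u,v],.061,p); h=W.mean(0); w,V=np.linalg.eigh(np.cov((W-h).T)); e=V[:,1]*np.sign(V[0,1])
yaw=np.arctan2(e[1],e[0]); print("handle",h,"yaw",yaw,"size",np.sqrt(12*w))
o=[np.pi,0,.375]
move_pose([*h,.13],o); move_straight([*h,.031],rate=.12)
move_gripper(0,squeeze=50)
print(get_opening()*94,get_grasp_force(),get_force(),get_tool_pos(),get_time())
t=np.array(get_tool_pos()); move_straight([t[0],t[1],.12],rate=.12)
print(get_force(),get_opening()*94,get_ee_rot(),get_time()); wrist("held")
E
```

```text
handle [ 0.58118919 -0.29157214] yaw 0.3323141057476166 size [0.01439223 0.03627225]
15.863077148305536 49.98815953731537 [-0.26262949  0.90526024  0.74285134] [ 0.58114486 -0.29145024  0.03097953] 6.8833
[ 0.40598892 -0.52609344 -1.20115706] 15.888795173427672 [-3.14005600e+00  9.93571144e-04  3.75021572e-01] 7.775
```

```bash
cat >> h.py <<'E'
YF=.2737; C=np.array([.6396,.1635]); RF=np.array([[np.cos(YF),-np.sin(YF)],[np.sin(YF),np.cos(YF)]])
def fx(dx,dy): return C+RF@np.array([-.046+dx,-.055+dy])     # TCP for square corner at (dx,dy) in fixture
def inv(): return RF.T@(np.array(get_tool_pos())[:2]-C)+[.046,.055]
def ff(): f=np.array(get_force()); return np.r_[RF.T@f[:2],f[2]].round(2)
E
python3 - <<'E'
from h import *
o=[np.pi,0,YF]
p=fx(-.010,-.045); move_pose([*p,.12],o); move_straight([*p,.045],rate=.12); f0=ff()
print("free",f0,get_ee_rot()); print(move_straight([*p,.027],rate=.025,threshold=4),get_tool_pos(),ff(),get_time())
wrist("onplate")
E
```

```text
free [-0.57 -0.18 -1.6 ] [ 3.14110987e+00 -1.25891698e-03  2.73478713e-01]
True [0.61256072 0.05205877 0.02970281] [ 0.5  -0.34  3.38] 10.4917
```

View pics/onplate.png

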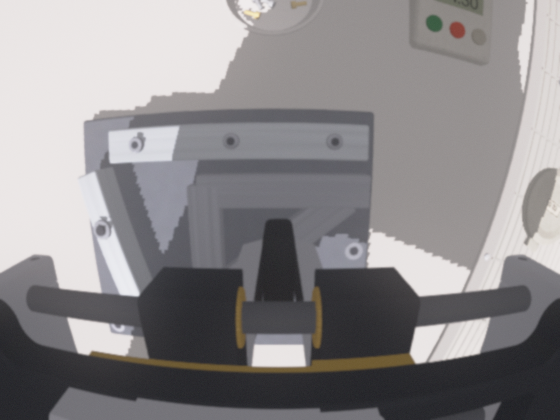

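The square lies flat on the plate: its long leg spans rows 182–207 with a gap below the fence face at row 160, and it clears the stop on the left. Contact height is as expected, so next I push it to the fence and slide in steps.

```bash
python3 - <<'E'
from h import *
z=get_tool_pos()[2]; a=inv()
p=fx(a[0]+.02,a[1]); print("fence",move_straight([*p,z],rate=.02,threshold=5),inv(),ff(),get_moment(),get_time())
x,y=inv(); x0=x
while True:
    if y>-.010: break
    y+=.006; hit=move_straight([*fx(x,y),z],rate=.03,threshold=15); f=ff()
    print(inv().round(4),f,np.round(get_moment(),2),hit,round(get_time(),2))
    if hit: break
    if f[0]>-3: x+=.0004
    elif f[0]<-9: x-=.0004
E
```

```text
fence True [-0.01010209 -0.04497935] [-0.71  0.5   3.81] [0.00311102 0.00670893 0.01842069] 10.8167
[-0.01   -0.0387] [ 0.62 -0.19  2.  ] [-0.18 -0.16 -0.14] False 11.17
[-0.0097 -0.0325] [ 0.13 -0.65  2.46] [-0.14 -0.14 -0.01] False 11.52
[-0.0093 -0.0265] [-1.19 -0.18  2.7 ] [-0.1  -0.23 -0.03] False 11.87
[-0.0089 -0.0205] [-0.18 -1.21  3.06] [-0.22 -0.18  0.02] False 12.22
[-0.0085 -0.0148] [-0.63 -1.2   2.31] [-0.39 -0.23 -0.01] False 12.57
[-0.0081 -0.0088] [-0.22 -2.33  3.31] [-0.62 -0.21 -0.03] False 12.92
```

The first fence stop was a false trigger from the start transient. I'll back off along y, seat it on the fence properly, then slide again.

```bash
python3 - <<'E'
from h import *
z=get_tool_pos()[2]; a=inv()
move_straight([*fx(a[0],-.03),z],rate=.05); x=inv()[0]
while x<.006:
    x+=.001; move_straight([*fx(x,-.03),z],rate=.02); dwell(.05); f=ff(); print(inv().round(4),f,np.round(get_moment(),2))
    if f[0]<-5: break
print(get_time(),get_ee_rot())
E
```

```text
[-0.0078 -0.0296] [-3.79  2.44  6.68] [0.14 0.45 0.05]
[-0.0072 -0.0297] [-4.    2.12  8.15] [-0.02  0.74 -0.01]
[-0.0063 -0.0298] [-5.78  1.63  8.93] [-0.09  0.85 -0.  ]
14.3833 [-3.14144208  0.00552042  0.27442173]
```

```bash
python3 - <<'E'
from h import *
z=get_tool_pos()[2]; a=inv(); x=a[0]; print(z)
for i in range(6):
    z+=.0003; move_straight([*fx(x,-.03),z],rate=.02,ori=[np.pi,0,YF]); dwell(.05); f=ff(); print("z",round(z,4),f,get_tool_pos()[2].round(4))
    if f[2]<2.5: break
while x<.010:
    x+=.001; move_straight([*fx(x,-.03),z],rate=.02); dwell(.05); f=ff(); print(inv().round(4),f,np.round(get_moment(),2))
    if f[0]<-6: break
    if f[2]>5: z+=.0002
    if f[2]<.5: z-=.0002
print(get_time(),get_ee_rot()); wrist("fence")
E
```

```text
0.0298695464005866
z 0.0302 [-1.88  1.33  2.85] 0.0297
z 0.0305 [ 0.8  -0.21 -0.88] 0.0298
[-0.0053 -0.03  ] [-0.13  0.03 -1.67] [-0.05  0.02  0.01]
[-0.0043 -0.03  ] [ 0.03  0.39 -1.5 ] [0.01 0.03 0.  ]
[-0.0033 -0.03  ] [ 0.21  1.18 -1.96] [-0.03  0.01 -0.01]
[-0.0023 -0.03  ] [ 0.2   0.24 -1.29] [-0.02  0.06  0.03]
[-0.0012 -0.0301] [ 0.65 -0.26 -0.49] [-0.02 -0.04  0.  ]
[-0.0007 -0.0299] [-4.74  1.27  4.83] [-0.18  0.8  -0.06]
[-0.0006 -0.0298] [-8.97  1.09  7.95] [-0.39  1.37 -0.23]
17.0833 [-3.14105983  0.00348814  0.27361467]
```

View pics/fence.png

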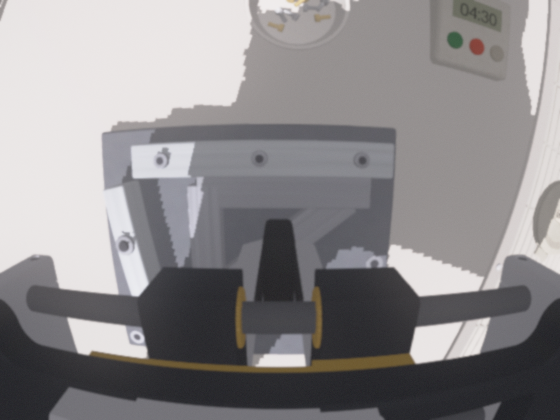

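The long leg now sits on the fence (its edge meets the fence at row 178), with the stop still leaning on the left. I'll slide into the corner, holding a moderate fence force.

```bash
python3 - <<'E'
from h import *
a=inv(); x=.0006; z=.0303; y=-.03; o=[np.pi,0,YF]
while y<.006:
    y+=.004 if y<-.007 else .0008
    move_straight([*fx(x,y),z],rate=.03 if y<-.007 else .01,ori=o); dwell(.03); f=ff()
    print(round(y,4),inv().round(4),f,np.round(get_moment(),2),round(get_time(),2))
    if f[1]<-14: break
    if f[0]>-4: x+=.0004
    elif f[0]<-9: x-=.0004
print(get_ee_rot())
dwell(.3); wrist("corner")
E
```

```text
-0.026 [-0.0006 -0.026 ] [-5.85  0.12  3.29] [-0.49  0.98 -0.26] 17.45
-0.022 [-0.0005 -0.0226] [-6.45 -2.36  2.82] [-0.77  0.92 -0.24] 17.77
-0.018 [-0.0005 -0.0187] [-5.8  -2.5   2.67] [-0.82  0.9  -0.24] 18.08
-0.014 [-0.0005 -0.0147] [-5.93 -2.74  1.89] [-0.87  0.86 -0.24] 18.4
-0.01 [-0.0004 -0.0107] [-5.62 -2.42  1.35] [-0.82  0.86 -0.22] 18.72
-0.006 [-0.0004 -0.0076] [-6.27 -5.29  1.67] [-1.29  0.79 -0.23] 19.3
-0.0052 [-0.0004 -0.0069] [-5.43 -6.77  2.  ] [-1.48  0.74 -0.27] 19.58
-0.0044 [-0.0004 -0.0062] [-5.9  -5.94  1.72] [-1.45  0.79 -0.26] 19.87
-0.0036 [-0.0004 -0.0054] [-5.83 -6.11  1.92] [-1.44  0.78 -0.22] 20.15
-0.0028 [-0.0004 -0.0046] [-5.8  -6.28  1.78] [-1.45  0.79 -0.24] 20.43
-0.002 [-0.0004 -0.0037] [-5.   -6.01  1.94] [-1.45  0.78 -0.18] 20.72
-0.0012 [-0.0004 -0.0029] [-5.12 -6.39  1.87] [-1.43  0.71 -0.21] 21.0
-0.0004 [-0.0004 -0.0021] [-6.21 -5.99  2.78] [-1.53  0.81 -0.27] 21.28
0.0004 [-0.0004 -0.0013] [-6.5  -5.95  1.64] [-1.42  0.77 -0.27] 21.57
0.0012 [-0.0004 -0.0005] [-5.19 -6.15  2.44] [-1.35  0.75 -0.22] 21.85
0.002 [-0.0004  0.0003] [-6.69 -5.63  1.91] [-1.43  0.76 -0.19] 22.13
0.0028 [-0.0004  0.0007] [-6.05 -7.56  1.94] [-1.59  0.71 -0.27] 22.42
0.0036 [-0.0004  0.0007] [-6.7 -9.8  1.7] [-2.1   0.7  -0.23] 22.7
0.0044 [-0.0004  0.0008] [ -8.01 -11.54   1.78] [-2.5   0.65 -0.26] 22.98
0.0052 [-0.0004  0.0008] [ -6.82 -13.76   1.52] [-3.04  0.61 -0.22] 23.27
0.006 [-0.0004  0.0009] [ -7.38 -17.4    1.87] [-3.52  0.56 -0.25] 23.55
[3.13301613e+00 2.48421049e-03 2.74406421e-01]
```

View pics/corner.png

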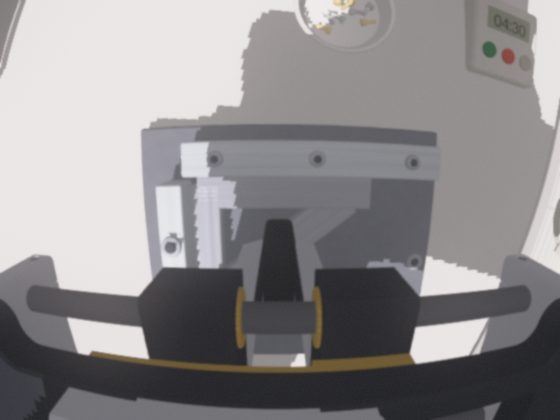

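The stop has come square and the travel bottomed out at y=0.7 mm while the force climbed to 17 N. The stop's face sits at about column 183–190 beside the short leg, and the dark strip is its shadow. I'll hold, back away, and return the square to its tray.

```bash
python3 - <<'E'
from h import *
dwell(.9); print("press",ff(),inv().round(4),get_time())
o=[np.pi,0,YF]
move_straight([*fx(.0006,-.003),.0305],rate=.02,ori=o); print(inv().round(4),ff())
move_straight([*fx(-.004,-.012),.031],rate=.04,ori=o); print(inv().round(4),ff())
move_straight([*fx(-.004,-.012),.12],rate=.12,ori=o); print(ff(),get_opening()*94)
wrist("after"); 
q=[.5812,-.2930]; o=[np.pi,0,.36]
move_pose([*q,.12],o); move_straight([*q,.05],rate=.12); 
print(move_straight([*q,.0285],rate=.025,threshold=4),get_tool_pos(),get_force(),get_time())
E
```

```text
press [ -6.79 -15.93   1.85] [-0.0003  0.0009] 24.8
[-0.0005 -0.0018] [-5.69  3.05  3.32]
[-0.0038 -0.0124] [-0.02 -0.01 -2.81]
[ 0.    0.82 -1.79] 15.793298035612041
True [ 0.5809434  -0.29275815  0.03089888] [-0.28451399  0.30966606  3.67249269] 29.6083
```

View pics/after.png

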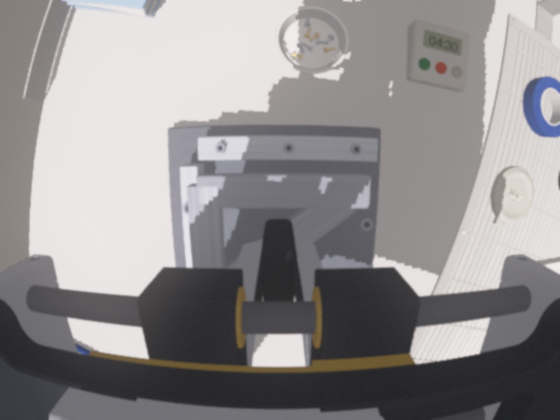

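The square is held up clear of the fixture and the stop looks parallel to the plate's left side. It's now resting on the tray floor at its original height, so I'll release it and check both from above.

```bash
python3 - <<'E'
from h import *
move_gripper(.5); t=get_tool_pos(); move_straight([t[0],t[1],.13],rate=.12,ori=[np.pi,0,.36])
for n,t in(("tray2",(.575,-.302)),("fix2",(.605,.086))):
    yaw=.25; move_pose([t[0]-.06*np.cos(yaw),t[1]-.06*np.sin(yaw),.24],[np.pi,0,yaw]); wrist(n)
print(get_time())
a=load("tray2")[0]["color"][70:220,190:365]; b=load("fix2")[0]["color"][70:220,190:365]
cv2.imwrite("pics/fin.png",cv2.resize(np.hstack([a,b]),(800,343),interpolation=cv2.INTER_CUBIC))
E
```

```text
33.3917
```

View pics/fin.png

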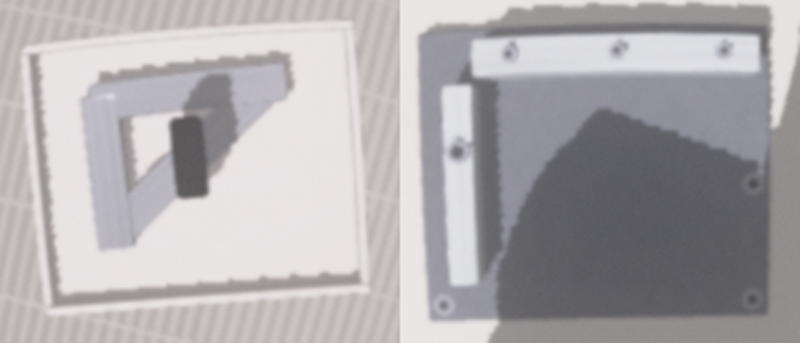

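The square lies flat inside the tray with its handle near the middle, and the stop looks parallel to the plate's side. One last numeric check on the stop's angle.

```bash
python3 - <<'E'
from m import *
run("fix2",dict(stopR=((221.5,113),(223.5,188),.034),stopL=((208.6,113),(211.7,188),.034),fence=((228,102),(343,101),.01),yp=((201,125),(203,203),.01)),(0,0,9,9))
E
```

```text
fix2 stopR [0.5853 0.1487] yaw 0.2716 rms 0.0003 46
fix2 stopL [0.5907 0.1665] yaw 0.2719 rms 0.00022 37
fix2 fence [0.6635 0.0824] yaw 0.2725 rms 0.00017 39
fix2 yp [0.5579 0.1762] yaw 0.2746 rms 0.00027 38
```

The stop is square to within about 0.002 rad, so I'm handing in.

```bash
python3 -c "
from bench import *
print(finish_job())"
```

```text
the job is handed in; nothing more can be done
None
```

The job is handed in, with no verdict returned: I pressed the square into the corner for over a second (about 7 N on the fence, 16 N on the stop), the stop measures square to the fence within about 0.002 rad, the square lies flat in its tray, and the clock read 33 s at the last check.

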